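# Lock the registered-mail strongbox with its push-in shackle

### The job

Shut the lid of the steel strongbox, then take the U-shaped shackle out of the maple block, put both its legs down through the lid's two windows into the lock and press it straight down until the hidden pawls click behind it and it drops fully home, then let go. Press by feel: the depth of the lock is not known beforehand, it takes about 12 N to get past the pawls, and the shackle must never bear on the strongbox or its lock with more than 30 N. Leave the lead seals, the copper tong and the hand stamp where they are.

Things in the scene. Friction and masses are not known exactly. Their poses are not given: they have to be found in the camera images.
- case: Strongbox fixed on the counter: open dark steel box 170 mm (x) by 200 mm (y), 80 mm high, origin at the centre of its underside; x points to its far hinge side, z up. A brass lock block, 44 mm (x) by 90 mm (y), 78 mm high, stands against the middle of its front (-x) side.
- lock_mouth (a point): Midpoint between the mouths of the lock's two leg holes, on the brass block's top face, 78 mm above the counter, 107 mm in front (-x) of the box's centre; axes as the case. The oiled holes are 14 mm square, upright, about 56 mm deep, centred 22 mm to either side of this point along y.
- lock_mid (a point): Midpoint between the two holes 56 mm below lock_mouth, 22 mm above the counter; axes as the case: the middle of where the shackle's origin can come to lie when fully home. The hard, stiff hole bottoms are set at a different depth in each lock, anywhere from 5 mm below to 5 mm above this point, and cannot be seen: they have to be felt.
- pawl_a (a joint): How far the hidden spring pawl of the +y hole is pushed back, m: 0 out, 0.002 as the leg's head passes. It is 2.5 mm high, sticks 3 mm into the hole from the side between the holes, its underside 22 mm above the hole's bottom. The legs rest on the pawls some 16 mm above home; pressing past takes 8 to 13 N in all. Let go half-way it sticks there. They snap into the necks 2 mm before home; it then drops freely, held.
- pawl_b (a joint): The same for the pawl of the -y hole.
- lid (a joint): Hinge angle of the strongbox's flat steel lid, rad: 0 shut, growing as it opens upward, to 1.4. Hinge line level along the case's y, 85 mm behind (+x) the case's centre, 80 mm above the counter, in the plane of the lid's underside. Friction holds the lid where it is left; 2 to 5 N pressed down near the front move it. The lid is 6 mm thick; shut, its top is 86 mm above the counter.
- lid_push (a point): Point on the lid's top face, on its middle line, 150 mm from the hinge line: a good place to push. z is normal to the lid, -x points along it to its free front edge. Panel 204 mm wide out to 173 mm from the hinge, then a tongue 94 mm wide out to 213 mm, which covers the lock and has two 18 mm square windows, 192 mm from the hinge, right over the lock holes.
- shackle: Steel inverted U, 110 mm high, 140 g. Origin midway between its leg tips; z up, y from leg to leg. Legs 12 mm thick, centres 44 mm apart, tapering over the lowest 18 mm to 5.6 mm, neck 6 mm thick at 20 to 31 mm. Crossbar 60 mm long (y), 14 mm thick (x), from 94 to 110 mm above the origin: grip it from above across its thickness. Same turned half round. Starts upright in the block.
- block: Pale maple stamping block, fixed on the counter, 70 mm (x) by 110 mm (y) by 45 mm high, origin at the centre of its underside. Two loose square holes of 16 mm, 34 mm deep, 22 mm to either side along y, hold the shackle's legs; their bottoms are 11 mm above the counter.
- seal1: Lead seal disc, 26 mm across, 7 mm thick, loose bystander; origin at the centre of its underside.
- seal2: Lead seal disc, like seal1.
- seal3: Lead seal disc, like seal1.
- tong: Copper sealing tong handle lying flat, 22 mm wide head and 14 mm wide bar, 155 mm long from y -15 to 140 mm, 14 mm high, loose bystander; origin under the head.
- stamp: Wooden hand stamp standing upright, 34 mm across at the foot, 72 mm high, loose bystander; origin at the centre of its underside.
Mind the look-alikes: they are no part of the job. Of the things shaped like the shackle, the steel one is meant.

How it is judged:
By the outcome, as a careful person would: the job done as asked, in the order asked, and still so for the second after the job is handed in, with the robot touching nothing.
It also fails if it takes over 64 s, if anything falls off the work surface, if the arm or the gripper's body presses on something with over 40 N, if the wrist force passes 120 N, or if a joint passes its speed limit or range.

### The arm

A 6-joint arm with a two-finger parallel gripper is mounted at the origin on the work surface. World frame = base frame: x ahead of the robot, y to its left, z up, the work surface at z = 0. Lengths are in m, angles in rad, forces in N, time in s.
With the tool pointing down it reaches from about 0.35 to 0.775 m from the base axis. Payload 7.3 kg.
Tool frame: the origin (TCP) lies at the very end of the fingers, on their centre line; the grasp point (between the pads) lies 19 mm behind it (robot.pinch_z is the distance from the TCP to the grasp point, in m); z points along the fingers, y is the line along which they close (so a half turn about z gives the same grasp; the last joint's range is limited). The gripper opens to 92 mm and grips with 3 to 60 N. Pads are 19 mm wide; open, the fingers measure 130 mm over their backs; the gripper's body (75 mm by 190 mm) begins 47 mm behind the grasp point.
Start: joints at [-1.298, 0.342, 1.524, -0, 1.275, -0.146], TCP at [0.214, -0.48, 0.227] pointing down, gripper open.
Joint ranges: [-2.53, 2.53], [-0.77, 2.02], [0.04, 2.7], [-1, 4.14], [0.28, 2.66], [-3.11, 3.11]. Speed limits (rad/s): [2.57, 2.57, 3.14, 3.14, 3.14, 3.14].

### API

Orientations are given as [roll, pitch, yaw] about the fixed x, y, z axes, in that order (R = Rz(yaw) Ry(pitch) Rx(roll)).
In Python, from cell import robot gives the robot as it stands.
- The arm moves only by the tool move_arm, never from a script. Its argument "motion" is a list of rows, each a list of 6 numbers: the shift along the tool's x, y, z in units of 0.1 m (1.0 is 0.1 m), then the turn, a rotation vector about the tool's x, y, z in units of pi rad (1.0 is pi rad). In form: [[dx, dy, dz, rx, ry, rz], ...]. A call has 1 to 12 rows; each row is the pose to reach, as a shift and turn from the pose commanded when the call began, along the tool's axes at that moment, turning the shorter way round; what a row does not reach only later rows make up. A row lasts 1/8 s, in which the tool goes at most 62.5 mm and 10.7 degrees, less where a joint would pass 70% of its speed; a pose out of reach is approached as far as the arm can. A call with a number of a shift or a turn outside -1 to 1 is refused whole. A call with a gripper value outside its range is refused whole. "fingers" is the opening, from -1 (shut) to 1 (fully open), set as the call begins (left out, the last holds). The fingers move at their own pace and stop on an object; "newtons" is the grip in N (left out, the last holds). Time passes only in rows, so rows that repeat a pose let the fingers close. It gives the time, the measured TCP pose, the force, the opening and the grip force at its end, in the units of the state.
- robot.observe(): the state, without advancing time (a new reading comes with each control period).
- robot.read_camera(name): name is "side" or "top" or "wrist"; returns a dict with "image" (420x560x3 uint8, red, green, blue), "range_z" (420x560 float32, m along the optical axis (not along the pixel's ray), 0 where there is no reading), "vfov" (degrees; the focal length in pixels is half the picture's height over the tangent of half this angle, whatever the lens; pixels are square), "cx", "cy" (the principal point, pixels), "extrinsics" (4x4, takes a point from camera to world coordinates); the wrist camera has in their place "hand_eye" (4x4, takes a point from camera to tool coordinates, whose origin is the TCP and whose axes are the flange's). Camera axes: x right, y up, looking along -z (the intrinsics and any distortion apply to the point x, -y, -z); pixel columns grow to the right and rows downward; lengths in m; the calibration is good to about 2 mm. A picture is of the moment at which its call begins: read the wrist's pose just before it.
- robot.hand_in(): hands the job in; it is judged then, once.
The state is a dict: "time": time; "qpos": joint angles; "qvel": joint speeds; "joint_efforts": joint torques, N m; "tool_pos": TCP position; "tool_rot": TCP orientation; "contact_force": force on the tool from outside, world axes, zero at the start; "torque": the same for the moment, N m; "opening": finger opening in m; "grip_force": force on a finger pad.
Only numpy, scipy, OpenCV 4.12 (cv2) and the standard library are available. Lean on these libraries where they do the work, as an engineer would, in place of code of your own. Each camera call takes 0.05 s, during which the arm holds its last target. There are 200 camera calls.

## Working session

There is one attempt and no reset: what is moved stays moved. The work goes in short steps, Python scripts to look and compute and a tool call to move; the robot and the scene stay as the last step left them, time stands still between calls to the robot, and variables do not carry over. Pictures are saved under pics/ and viewed, at most 10 in all, crops included, and the job is handed in when it is done.

Besides the shell and the picture viewer there is one more tool, called after "Request:" by a JSON object that holds its "fn" and its "kwargs", one argument or row to a line. move_arm: Moves the arm, as the interface text tells. Shifts and turns lie within -1 to 1; 1 stands for 0.1 m of shift or pi rad of turn. Its arguments: {"type":"object","properties":{"motion":{"type":"array"},"fingers":{"type":"number"},"newtons":{"type":"number"}},"required":["motion"]}

```bash
mkdir -p pics; ls; cat > h.py <<'E'
import numpy as np, cv2
from cell import robot
from scipy.spatial.transform import Rotation as R
def cam(n):
    c=robot.read_camera(n); im=c["image"]; c["f"]=im.shape[0]/2/np.tan(np.radians(c["vfov"])/2); return c
def T_tool(s):
    T=np.eye(4); T[:3,:3]=R.from_euler('xyz',s["tool_rot"]).as_matrix(); T[:3,3]=s["tool_pos"]; return T
def cloud(c,E=None):
    E=c["extrinsics"] if E is None else E
    h,w=c["range_z"].shape; u,v=np.meshgrid(np.arange(w),np.arange(h)); z=c["range_z"]
    P=np.stack([(u-c["cx"])/c["f"]*z,-(v-c["cy"])/c["f"]*z,-z],-1)
    return P@E[:3,:3].T+E[:3,3]
def save(n,im): cv2.imwrite("pics/"+n,cv2.cvtColor(im,cv2.COLOR_RGB2BGR))
E
python3 - <<'E'
from h import *
s=robot.observe(); print({k:np.round(v,3) for k,v in s.items()})
for n in ("top","side"):
    c=cam(n); save(n+".png",c["image"]); np.savez(n+".npz",P=cloud(c),im=c["image"])
    print({k:v for k,v in c.items() if k not in("image","range_z")})
E
```

```text
pics
{'time': np.float64(0.0), 'qpos': array([-1.298,  0.343,  1.525, -0.   ,  1.275, -0.146]), 'qvel': array([-0.002,  0.   ,  0.   , -0.   ,  0.001,  0.   ]), 'joint_efforts': array([ 1.0000e-03, -4.3124e+01, -2.4422e+01,  7.2000e-02,  5.6000e-02,
       -0.0000e+00]), 'tool_pos': array([ 0.213, -0.479,  0.226]), 'tool_rot': array([-3.14 , -0.   ,  0.419]), 'contact_force': array([-0.064,  0.285,  0.239]), 'torque': array([ 0.035, -0.021, -0.002]), 'grip_force': np.float64(0.0), 'opening': np.float64(0.092)}
{'vfov': 56.0895832485172, 'cx': 277.9652954041235, 'cy': 203.02426715776045, 'extrinsics': array([[ 0.01515176,  0.99680571, -0.07841429,  0.51028708],
       [-0.99947638,  0.01285654, -0.02969291,  0.04013876],
       [-0.02858992,  0.07882313,  0.99647856,  0.79961521],
       [ 0.        ,  0.        ,  0.        ,  1.        ]]), 'f': np.float64(394.2087907063614)}
{'vfov': 48.05206603605151, 'cx': 275.99617115992834, 'cy': 211.65491663493975, 'extrinsics': array([[ 0.99105164,  0.06662934, -0.11565974,  0.44957679],
       [-0.13342697,  0.51870898, -0.84447513, -0.63257501],
       [ 0.00372692,  0.85235059,  0.52295754,  0.52207479],
       [ 0.        ,  0.        ,  0.        ,  1.        ]]), 'f': np.float64(471.09155120341745)}
```

View pics/top.png

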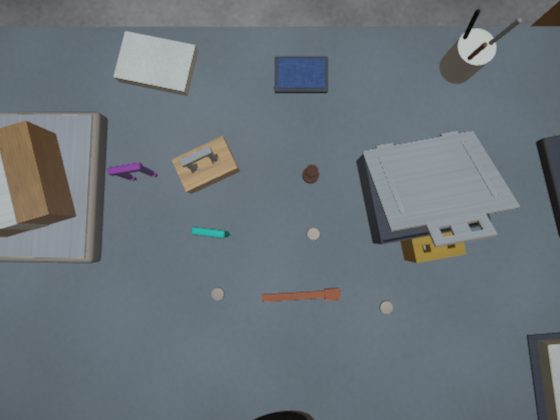

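View pics/side.png

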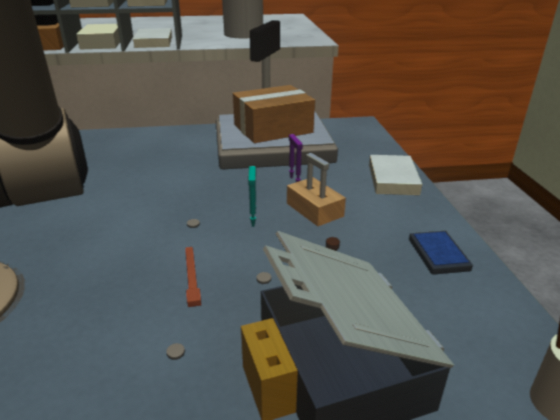

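Top view: the steel shackle stands in the maple block at (198,157). Look-alikes are the purple U at (125,170) and the teal U at (210,233). I choose the steel one, since it sits in the maple block. The strongbox is at (440,190) with its lid part open, and the brass lock is at (438,248). The side view agrees: steel U at (317,165), lock at (268,350).

```bash
python3 - <<'E'
from h import *
def ang(r):
    b=cv2.boxPoints(r); e=[b[1]-b[0],b[2]-b[1]]; l=max(e,key=np.linalg.norm); return np.degrees(np.arctan2(l[1],l[0]))%180
def rect(Q):
    r=cv2.minAreaRect((Q[:,:2]*1000).astype(np.float32)); return np.round(r[0],1),np.round(r[1],1),round(ang(r),2),len(Q),np.round(np.median(Q[:,2]),4)
for n in("top","side"):
    d=np.load(n+".npz"); P=d["P"]; im=d["im"]; hsv=cv2.cvtColor(im,cv2.COLOR_RGB2HSV); H,S,V=hsv[...,0],hsv[...,1],hsv[...,2]
    X,Y,Z=P[...,0],P[...,1],P[...,2]
    print(n,"table z",np.median(Z[(abs(X-.45)<.05)&(abs(Y)<.1)]))
    # maple block region & shackle top
    xy=np.array([0.62,0.19])
    reg=(abs(X-.62)<.1)&(abs(Y-.2)<.07)&(S<255)
    pb=reg&(Z>.038)&(Z<.052)&(H<25)&(S>70); print("maple",rect(P[pb]))
    sh=reg&(Z>.09)&(Z<.14)&(S<70); print("shackle",rect(P[sh]), np.percentile(P[sh][:,2],[5,95]))
    br=(H>15)&(H<30)&(S>150)&(Z>.072)&(Z<.085)&(Y<-.2); print("brass",rect(P[br]))
    lid=(S<60)&(V>100)&(Y<-.12)&(Y>-.5)&(X>.38)&(X<.75)&(Z>.085)&(Z<.35)
    Q=P[lid]; 
    for _ in range(4):
        m=Q.mean(0); w=np.linalg.svd(Q-m,full_matrices=False)[2][2]; w*=np.sign(w[2]); Q=Q[abs((Q-m)@w)<.005]
    print("lid n",w,"tilt",np.arccos(w[2]),"dir",np.degrees(np.arctan2(w[1],w[0])),m,len(Q),Q.min(0),Q.max(0))
E
```

```text
top table z 4.755001390782665e-05
maple (array([644.7, 207.7]), array([ 70.2, 108.1]), np.float32(115.68), 1467, np.float64(0.0449))
shackle (array([644.7, 208. ]), array([14.3, 58.6]), np.float32(116.3), 318, np.float64(0.1203)) [0.10315601 0.12257036]
brass (array([ 488.8, -235.3]), array([65.9, 18.5]), np.float32(89.17), 60, np.float64(0.0777))
lid n [0.51045636 0.10119797 0.85392815] tilt 0.5473086916188524 dir 11.213488385336504 [ 0.59462964 -0.21404569  0.14165281] 10706 [ 0.49583373 -0.3185907   0.08500761] [ 0.70029661 -0.12001694  0.19856588]
side table z 0.0006501819551033572
maple (array([646.1, 206.9]), array([ 74.1, 112.6]), np.float32(116.33), 905, np.float64(0.0456))
shackle (array([645.4, 205.6]), array([17.5, 59.6]), np.float32(116.29), 304, np.float64(0.1138)) [0.09270037 0.12215052]
brass (array([ 495.4, -235.3]), array([45. , 80.7]), np.float32(101.16), 1828, np.float64(0.0787))
lid n [0.50815542 0.10185626 0.85522124] tilt 0.5448187476430858 dir 11.334343420717474 [ 0.59816719 -0.2267625   0.14269798] 9662 [ 0.49585236 -0.32024994  0.08500702] [ 0.7047004  -0.12001623  0.19820761]
```

Request:
{"fn": "move_arm", "kwargs": {
  "motion": [
    [0.5, -0.12, -0.2, 0, 0, 0],
    [1, -0.24, -0.35, 0, 0, 0]
  ],
  "fingers": -1
}}

```text
time: 0.35
tool_pos: [0.2956, -0.4164, 0.2619]
tool_rot: [-3.141, -0.0, 0.417]
contact_force: [0.5, -1.1, -0.4]
opening: 0.0762
grip_force: 0.0
```

Request:
{"fn": "move_arm", "kwargs": {
  "motion": [
    [0.5, -0.12, 0, 0, 0, -0.05],
    [1, -0.24, 0, 0, 0, -0.1]
  ]
}}

```text
time: 0.6
tool_pos: [0.3778, -0.3533, 0.2617]
tool_rot: [-3.142, 0.0, 0.738]
contact_force: [-0.4, 0.0, -0.9]
opening: 0.0565
grip_force: 0.0
```

```bash
cat >> h.py <<'E'
def plan(x,y,z,yaw,s=None):
    s=s or robot.observe(); T=T_tool(s); G=R.from_euler('xyz',[np.pi,0,yaw]).as_matrix()
    d=T[:3,:3].T@(np.array([x,y,z])-T[:3,3])/.1; r=R.from_matrix(T[:3,:3].T@G).as_rotvec()/np.pi
    print("t",round(s["time"],2),"pos",np.round(s["tool_pos"],4),"rot",np.round(s["tool_rot"],4),"F",np.round(s["contact_force"],1),"-> shift",np.round(d,3),"turn",np.round(r,4))
E
python3 -c "
from h import *
plan(.561,-.222,.26,1.768)"
```

```text
t 0.6 pos [ 0.3778 -0.3533  0.2617] rot [-3.1415  0.      0.7379] F [-0.4  0.  -0.9] -> shift [2.239 0.261 0.016] turn [-0.      0.     -0.3279]
```

Request:
{"fn": "move_arm", "kwargs": {
  "motion": [
    [0.5, 0.05, 0, 0, 0, 0],
    [1, 0.1, 0, 0, 0, 0]
  ]
}}

```text
time: 0.85
tool_pos: [0.4588, -0.2937, 0.2614]
tool_rot: [-3.141, 0.0, 0.733]
contact_force: [0.3, -0.6, -0.0]
opening: 0.0366
grip_force: 0.0
```

Request:
{"fn": "move_arm", "kwargs": {
  "motion": [
    [0.5, 0.07, 0, 0, 0, -0.05],
    [1, 0.14, 0, 0, 0, -0.1],
    [1, 0.14, 0, 0, 0, -0.15],
    [1, 0.14, 0, 0, 0, -0.2],
    [1, 0.14, 0, 0, 0, -0.26],
    [1, 0.14, 0, 0, 0, -0.33],
    [1, 0.14, 0, 0, 0, -0.33],
    [1, 0.14, 0, 0, 0, -0.33]
  ]
}}

```text
time: 1.85
tool_pos: [0.5413, -0.2384, 0.2615]
tool_rot: [-3.141, -0.0, 1.767]
contact_force: [-0.3, -1.1, 0.4]
opening: 0.0006
grip_force: 0.0
```

```bash
python3 -c "
from h import *
plan(.561,-.222,.185,1.768)"
```

```text
t 1.85 pos [ 0.5413 -0.2384  0.2615] rot [-3.1412e+00 -3.0000e-04  1.7668e+00] F [-0.3 -1.1  0.4] -> shift [0.123 0.225 0.765] turn [-0.0001 -0.0001 -0.0004]
```

Request:
{"fn": "move_arm", "kwargs": {
  "motion": [
    [0.12, 0.18, 0.4, 0, 0, 0],
    [0.12, 0.18, 0.7, 0, 0, 0],
    [0.12, 0.18, 0.8, 0, 0, 0],
    [0.12, 0.18, 0.9, 0, 0, 0],
    [0.12, 0.18, 1, 0, 0, 0]
  ]
}}

```text
time: 2.48
tool_pos: [0.5573, -0.2237, 0.1625]
tool_rot: [3.14, 0.002, 1.769]
contact_force: [-0.3, 0.3, 2.0]
opening: 0.0007
grip_force: 0.8
```

Request:
{"fn": "move_arm", "kwargs": {
  "motion": [
    [0, -0.02, 0.1, 0, 0, 0],
    [0, -0.04, 0.2, 0, 0, 0],
    [0, -0.06, 0.3, 0, 0, 0],
    [0, -0.08, 0.4, 0, 0, 0],
    [0, -0.1, 0.5, 0, 0, 0],
    [0, -0.12, 0.58, 0, 0, 0],
    [0, -0.12, 0.63, 0, 0, 0],
    [0, -0.12, 0.65, 0, 0, 0]
  ]
}}

```text
time: 3.48
tool_pos: [0.5447, -0.2255, 0.0963]
tool_rot: [-3.141, -0.0, 1.77]
contact_force: [-0.9, -0.1, 1.3]
opening: 0.0003
grip_force: 0.6
```

```bash
python3 -c "
from h import *
plan(.561,-.222,.087,1.768)"
```

```text
t 3.48 pos [ 0.5447 -0.2255  0.0963] rot [-3.1410e+00 -3.0000e-04  1.7697e+00] F [-0.9 -0.1  1.3] -> shift [0.002 0.166 0.093] turn [-0.0002 -0.0001  0.0005]
```

Request:
{"fn": "move_arm", "kwargs": {
  "motion": [
    [0, 0, 0.03, 0, 0, 0],
    [0, 0, 0.06, 0, 0, 0],
    [0, 0, 0.08, 0, 0, 0],
    [0, 0, 0.09, 0, 0, 0],
    [0, 0, 0.095, 0, 0, 0]
  ]
}}

```text
time: 4.1
tool_pos: [0.5449, -0.2255, 0.0872]
tool_rot: [-3.142, 0.0, 1.77]
contact_force: [-1.1, 0.1, 0.9]
opening: 0.0003
grip_force: 0.6
```

Request:
{"fn": "move_arm", "kwargs": {
  "motion": [
    [0, 0, 0.005, 0, 0, 0],
    [0, 0, 0.01, 0, 0, 0],
    [0, 0, 0.01, 0, 0, 0]
  ]
}}

```text
time: 4.47
tool_pos: [0.545, -0.2256, 0.0863]
tool_rot: [3.141, 0.0, 1.77]
contact_force: [-1.0, -0.1, 1.8]
opening: 0.0006
grip_force: 0.9
```

Request:
{"fn": "move_arm", "kwargs": {
  "motion": [
    [0, 0, 0.005, 0, 0, 0],
    [0, 0, 0.005, 0, 0, 0]
  ]
}}

```text
time: 4.72
tool_pos: [0.545, -0.2256, 0.0863]
tool_rot: [3.141, 0.0, 1.77]
contact_force: [-2.7, 0.3, 6.1]
opening: 0.0003
grip_force: 2.6
```

Request:
{"fn": "move_arm", "kwargs": {
  "motion": [
    [0, 0, 0.004, 0, 0, 0],
    [0, 0, 0.004, 0, 0, 0]
  ]
}}

```text
time: 4.97
tool_pos: [0.545, -0.2256, 0.0862]
tool_rot: [3.141, 0.001, 1.77]
contact_force: [-3.2, 1.5, 8.0]
opening: 0.0005
grip_force: 3.9
```

Request:
{"fn": "move_arm", "kwargs": {
  "motion": [
    [0, 0, -0.3, 0, 0, 0],
    [0, -0.2, -0.7, 0, 0, 0],
    [0, -0.5, -1, 0, 0, 0]
  ],
  "fingers": 0
}}

```text
time: 5.35
tool_pos: [0.4962, -0.2355, 0.1866]
tool_rot: [3.14, 0.001, 1.771]
contact_force: [-0.3, -0.8, 0.6]
opening: 0.0256
grip_force: 0.0
```

Request:
{"fn": "move_arm", "kwargs": {
  "motion": [
    [0, 0, -0.5, 0, 0, 0],
    [0, 0, -0.6, 0, 0, 0],
    [0, 0, -0.6, 0, 0, 0]
  ]
}}

```text
time: 5.72
tool_pos: [0.4962, -0.2354, 0.2455]
tool_rot: [3.141, 0.001, 1.77]
contact_force: [0.4, 0.2, 0.3]
opening: 0.0456
grip_force: 0.0
```

```bash
python3 - <<'E'
from h import *
s=robot.observe(); c=cam("wrist"); save("w1.png",c["image"]); P=cloud(c,T_tool(s)@c["hand_eye"]); np.savez("w1.npz",P=P,im=c["image"])
print(np.round(c["hand_eye"],3),c["vfov"]); plan(.489,-.237,.1,1.768,s)
c=cam("top"); im=c["image"]; save("t2.png",im); np.savez("top2.npz",P=cloud(c),im=im)
E
```

```text
[[-0.     0.953  0.304  0.083]
 [ 1.     0.    -0.     0.001]
 [-0.     0.304 -0.953 -0.159]
 [ 0.     0.     0.     1.   ]] 69.96096481319528
t 5.72 pos [ 0.4962 -0.2354  0.2455] rot [3.1406e+00 8.0000e-04 1.7698e+00] F [0.4 0.2 0.3] -> shift [ 0.    -0.075  1.455] turn [0.0003 0.0003 0.0006]
```

View pics/w1.png

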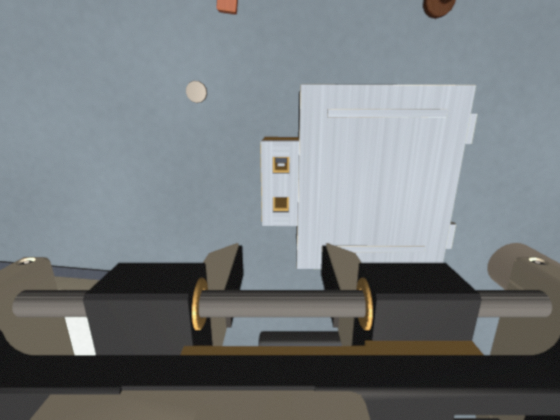

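The lid is shut. Its tongue covers the lock, and the two windows are at (281,164) and (281,204) with brass visible in both. The far seal at (196,92) is undisturbed.

```bash
python3 - <<'E'
from h import *
d=np.load("w1.npz");P=d["P"];im=d["im"];hsv=cv2.cvtColor(im,cv2.COLOR_RGB2HSV);S,V=hsv[...,1],hsv[...,2]
th=.197
ex=np.array([np.cos(th),np.sin(th)]);ey=np.array([-ex[1],ex[0]]); B=np.array([.4954,-.2353])
def loc(Q): q=Q[:,:2]-B; return q@ex*1000,q@ey*1000
lid=(P[...,2]>.082)&(P[...,2]<.095)&(S<60)
n,l,st,_=cv2.connectedComponentsWithStats(lid.astype(np.uint8)); k=l==1+np.argmax(st[1:,4])
print("lid z",np.median(P[k][:,2]),st[1:,4].max())
for nm in("w1","top2"):
    dd=np.load(nm+".npz");Q=dd["P"];h2=cv2.cvtColor(dd["im"],cv2.COLOR_RGB2HSV)
    m=(Q[...,2]>.082)&(Q[...,2]<.095)&(h2[...,1]<60); q=Q[m]; x,y=loc(q)
    g=(x>-40)&(x<230)&(abs(y)<130); q=q[g];x=x[g];y=y[g]
    a=cv2.minAreaRect((q[x>26][:,:2]*1000).astype(np.float32)); print(nm,"z",np.median(q[:,2]),"panel",a)
    t=(x<16); b=cv2.minAreaRect((q[t][:,:2]*1000).astype(np.float32)); print(" tongue x",np.percentile(x[t],[0,.5,1]),"y",np.percentile(y[t],[.3,99.7]),b)
# windows in the wrist picture, rays on z=.086
c={}; 
w=np.zeros(lid.shape,np.uint8); roi=(slice(150,218),slice(268,294)); w[roi]=(S[roi]>75)|(V[roi]<90)
n,l,st,ce=cv2.connectedComponentsWithStats(w)
for i in range(1,n):
    if st[i,4]>40:
        q=P[l==i]; # rescale along ray to plane .086
        s=robot.observe(); C=(T_tool(s)@np.array([0.083,.001,-.159,1]))[:3]
        q=C+(q-C)*((.086-C[2])/(q[:,2]-C[2]))[:,None]; x,y=loc(q); print("win",st[i],x.min(),x.max(),y.min(),y.max(),q[:,:2].min(0),q[:,:2].max(0))
E
```

```text
lid z 0.0866689848628534 31114
w1 z 0.0866689848628534 panel ((604.9805297851562, -206.7753448486328), (174.036376953125, 203.3877716064453), 11.308423042297363)
 tongue x [-21.18768348 -20.86401063 -20.73630735] y [-40.15786654  53.24747156] ((491.5728759765625, -229.45864868164062), (37.17149353027344, 93.69660186767578), 11.350977897644043)
top2 z 0.08617451346448513 panel ((604.1427001953125, -205.2148895263672), (173.0104522705078, 204.78329467773438), 11.291297912597656)
 tongue x [-22.65763653 -22.4260657  -22.28983541] y [-38.64976296  55.07933604] ((490.626953125, -227.9947052001953), (38.6212043762207, 94.64222717285156), 11.159205436706543)
win [273 157  16  16 158] -7.880699867830003 71.89629117705293 20.551548927117015 209.5237292500404 [ 0.48081801 -0.2164802 ] [ 0.52489597 -0.01575671]
win [273 198  16  13 205] -8.190792696696663 8.514009883925144 -22.342652938523894 -8.324752723472356 [ 0.48910766 -0.25859706] [ 0.50765965 -0.24188985]
```

Request:
{"fn": "move_arm", "kwargs": {
  "motion": [
    [0.5, 0.29, 0, 0, 0, 0],
    [1, 0.58, 0, 0, 0, 0]
  ],
  "fingers": 0.2
}}

```text
time: 6.08
tool_pos: [0.5328, -0.1249, 0.2433]
tool_rot: [-3.139, -0.002, 1.768]
contact_force: [0.5, -0.3, -0.7]
opening: 0.0548
grip_force: 0.0
```

Request:
{"fn": "move_arm", "kwargs": {
  "motion": [
    [0.5, 0.29, 0, 0, 0, 0],
    [1, 0.58, 0, 0, 0, 0]
  ]
}}

```text
time: 6.32
tool_pos: [0.57, -0.0145, 0.2434]
tool_rot: [-3.139, -0.001, 1.77]
contact_force: [0.9, -0.2, -0.2]
opening: 0.0552
grip_force: 0.0
```

Request:
{"fn": "move_arm", "kwargs": {
  "motion": [
    [0.5, 0.29, 0, 0, 0, 0],
    [1, 0.58, 0, 0, 0, 0]
  ]
}}

```text
time: 6.58
tool_pos: [0.6071, 0.0951, 0.2432]
tool_rot: [-3.138, -0.0, 1.77]
contact_force: [0.8, 0.5, -0.5]
opening: 0.0552
grip_force: 0.0
```

Request:
{"fn": "move_arm", "kwargs": {
  "motion": [
    [0.5, 0.29, 0, 0, 0, -0.04],
    [0.8, 0.5, 0, 0, 0, -0.082],
    [0.8, 0.5, 0, 0, 0, -0.082],
    [0.8, 0.5, 0, 0, 0, -0.082]
  ]
}}

```text
time: 7.08
tool_pos: [0.6399, 0.1808, 0.2436]
tool_rot: [-3.139, -0.0, 2.026]
contact_force: [0.2, -0.4, -0.2]
opening: 0.055
grip_force: 0.0
```

```bash
python3 - <<'E'
from h import *
s=robot.observe(); c=cam("wrist"); P=cloud(c,T_tool(s)@c["hand_eye"]); im=c["image"]; save("w2.png",im)
hsv=cv2.cvtColor(im,cv2.COLOR_RGB2HSV);H,S=hsv[...,0],hsv[...,1];X,Y,Z=P[...,0],P[...,1],P[...,2]
reg=(abs(X-.645)<.08)&(abs(Y-.207)<.08)
for m in (reg&(Z>.117)&(Z<.127)&(S<70), reg&(Z>.04)&(Z<.05)&(S>70)):
    q=P[m]; print(len(q),np.median(q[:,2]),cv2.minAreaRect((q[:,:2]*1000).astype(np.float32)))
plan(.645,.207,.094,2.028,s)
E
```

```text
879 0.12126567498143143 ((646.87890625, 207.59228515625), (14.026968002319336, 58.908905029296875), 26.025800704956055)
4145 0.045611180829646825 ((647.1775512695312, 207.7640380859375), (68.6419448852539, 109.21614837646484), 26.033693313598633)
t 7.08 pos [0.6399 0.1808 0.2436] rot [-3.1386e+00 -3.0000e-04  2.0261e+00] F [ 0.2 -0.4 -0.2] -> shift [0.212 0.166 1.495] turn [-0.001  -0.0001 -0.0006]
```

View pics/w2.png

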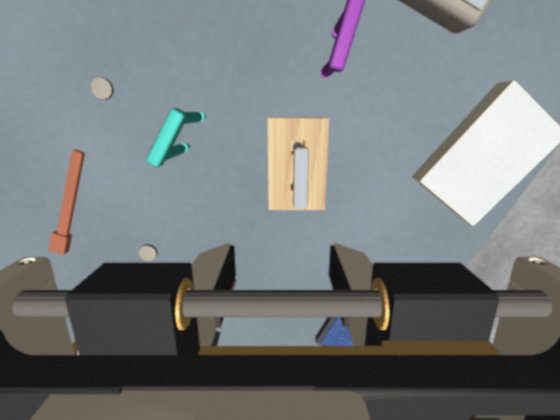

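The steel U is at (301,178), standing in the pale maple block. The teal (180,137) and purple (345,35) ones are look-alikes, so the choice holds.

Request:
{"fn": "move_arm", "kwargs": {
  "motion": [
    [0.1, 0.09, 0.3, 0, 0, 0],
    [0.21, 0.18, 0.6, 0, 0, 0],
    [0.21, 0.18, 0.8, 0, 0, 0],
    [0.21, 0.18, 0.8, 0, 0, 0]
  ]
}}

```text
time: 7.62
tool_pos: [0.6463, 0.2066, 0.1635]
tool_rot: [-3.138, -0.001, 2.025]
contact_force: [-0.1, 0.4, -0.3]
opening: 0.055
grip_force: 0.0
```

```bash
python3 -c "
from h import *
plan(.646,.2076,.094,2.026)"
```

```text
t 7.62 pos [0.6463 0.2066 0.1635] rot [-3.1375e+00 -8.0000e-04  2.0252e+00] F [-0.1  0.4 -0.3] -> shift [0.01  0.004 0.695] turn [-0.0013 -0.0002 -0.0003]
```

Request:
{"fn": "move_arm", "kwargs": {
  "motion": [
    [0.01, 0, 0.35, 0, 0, 0],
    [0.01, 0, 0.6, 0, 0, 0],
    [0.01, 0, 0.69, 0, 0, 0],
    [0.01, 0, 0.69, 0, 0, 0]
  ]
}}

```text
time: 8.12
tool_pos: [0.6473, 0.2085, 0.0971]
tool_rot: [3.141, 0.0, 2.026]
contact_force: [0.4, -0.1, 0.1]
opening: 0.0548
grip_force: 0.0
```

Request:
{"fn": "move_arm", "kwargs": {
  "motion": [
    [0, 0, 0, 0, 0, 0],
    [0, 0, 0, 0, 0, 0],
    [0, 0, 0, 0, 0, 0],
    [0, 0, 0, 0, 0, 0],
    [0, 0, 0, 0, 0, 0]
  ],
  "fingers": -1,
  "newtons": 50
}}

```text
time: 8.75
tool_pos: [0.6469, 0.2091, 0.0964]
tool_rot: [-3.142, 0.0, 2.027]
contact_force: [-0.7, -1.6, 1.1]
opening: 0.0134
grip_force: 50.0
```

Request:
{"fn": "move_arm", "kwargs": {
  "motion": [
    [0, 0, -0.1, 0, 0, 0],
    [0, 0, -0.25, 0, 0, 0],
    [0, 0, -0.45, 0, 0, 0],
    [0, 0, -0.7, 0, 0, 0],
    [0, 0, -1, 0, 0, 0]
  ]
}}

```text
time: 9.38
tool_pos: [0.6468, 0.209, 0.1979]
tool_rot: [3.141, 0.0, 2.027]
contact_force: [1.0, 0.3, -0.4]
opening: 0.0134
grip_force: 50.0
```

Request:
{"fn": "move_arm", "kwargs": {
  "motion": [
    [0, 0, -0.3, 0, 0, 0],
    [0, 0, -0.45, 0, 0, 0],
    [0, 0, -0.45, 0, 0, 0]
  ]
}}

```text
time: 9.75
tool_pos: [0.6473, 0.2092, 0.2427]
tool_rot: [3.139, 0.001, 2.027]
contact_force: [-0.5, 0.6, -2.5]
opening: 0.0136
grip_force: 50.0
```

```bash
python3 -c "
from h import *
plan(.4935,-.2283,.24,1.768)
print(robot.observe()['opening'])"
```

```text
t 9.75 pos [0.6473 0.2092 0.2427] rot [3.1391e+00 8.0000e-04 2.0274e+00] F [-0.5  0.6 -2.5] -> shift [-3.248 -3.309  0.021] turn [0.0008 0.0001 0.0826]
0.013552737394985232
```

Request:
{"fn": "move_arm", "kwargs": {
  "motion": [
    [-0.25, -0.25, 0, 0, 0, 0],
    [-0.55, -0.55, 0, 0, 0, 0],
    [-0.85, -0.87, 0, 0, 0, 0]
  ]
}}

```text
time: 10.12
tool_pos: [0.6051, 0.0934, 0.2395]
tool_rot: [-3.139, -0.001, 2.028]
contact_force: [-0.2, -0.7, -1.8]
opening: 0.0136
grip_force: 50.0
```

Request:
{"fn": "move_arm", "kwargs": {
  "motion": [
    [-0.3, -0.3, 0, 0, 0, 0],
    [-0.6, -0.6, 0, 0, 0, 0],
    [-0.85, -0.87, 0, 0, 0, 0]
  ]
}}

```text
time: 10.5
tool_pos: [0.5643, -0.0216, 0.2398]
tool_rot: [-3.139, -0.001, 2.027]
contact_force: [-0.0, 1.3, -1.3]
opening: 0.0136
grip_force: 50.0
```

Request:
{"fn": "move_arm", "kwargs": {
  "motion": [
    [-0.3, -0.3, 0, 0, 0, 0],
    [-0.6, -0.6, 0, 0, 0, 0],
    [-0.85, -0.87, 0, 0, 0, 0]
  ]
}}

```text
time: 10.88
tool_pos: [0.5238, -0.1361, 0.2399]
tool_rot: [-3.14, -0.002, 2.027]
contact_force: [0.1, -0.5, -1.2]
opening: 0.0133
grip_force: 50.0
```

Request:
{"fn": "move_arm", "kwargs": {
  "motion": [
    [-0.25, -0.25, 0, 0, 0, 0.02],
    [-0.5, -0.5, 0, 0, 0, 0.04],
    [-0.65, -0.65, 0, 0, 0, 0.06],
    [-0.7, -0.7, 0, 0, 0, 0.083],
    [-0.7, -0.7, 0, 0, 0, 0.083],
    [-0.7, -0.7, 0, 0, 0, 0.083]
  ]
}}

```text
time: 11.62
tool_pos: [0.4928, -0.228, 0.2406]
tool_rot: [-3.141, -0.001, 1.768]
contact_force: [-0.5, -0.1, -1.0]
opening: 0.0135
grip_force: 50.0
```

```bash
python3 - <<'E'
from h import *
s=robot.observe()
plan(.4935,-.2283,.19,1.768,s)
c=cam("wrist"); save("w3.png",c["image"]); np.savez("w3.npz",P=cloud(c,T_tool(s)@c["hand_eye"]),im=c["image"])
E
```

```text
t 11.62 pos [ 0.4928 -0.228   0.2406] rot [-3.1407e+00 -1.1000e-03  1.7681e+00] F [-0.5 -0.1 -1. ] -> shift [-0.004  0.006  0.506] turn [-0.0003 -0.0003  0.    ]
```

View pics/w3.png

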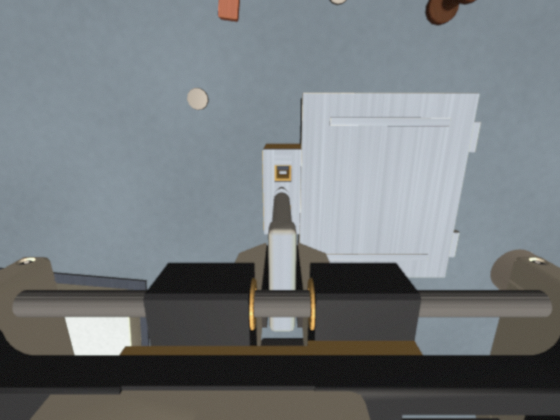

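The shackle is held over the lock, with its crossbar at (283,280) and near leg tip at (281,190). The visible lid window is at (283,172). I'll measure the shackle against the lid next.

```bash
cat > m.py <<'E'
from h import *
def meas(P,im,s):
    hsv=cv2.cvtColor(im,cv2.COLOR_RGB2HSV);S=hsv[...,1]
    T=np.linalg.inv(T_tool(s)); th=.197; ex=np.array([np.cos(th),np.sin(th)]);ey=np.array([-ex[1],ex[0]])
    q=(P[...,:2]-s["tool_pos"][:2])*1000; x=q@ex; y=q@ey; Z=P[...,2]
    zb=s["tool_pos"][2]+.0245
    m=(abs(Z-zb)<.006)&(abs(x)<12)&(abs(y)<40)&(S<70)
    print("bar z",np.median(Z[m]),"x",np.percentile(x[m],[1,50,99]),"y",np.percentile(y[m],[.5,99.5]),cv2.minAreaRect((P[m][:,:2]*1000).astype(np.float32))[2])
    for lo in np.arange(-.085,.0,.02):
        m=(Z-s["tool_pos"][2]>lo)&(Z-s["tool_pos"][2]<lo+.02)&(abs(x)<15)&(abs(y)<45)&(Z>.1)
        if m.sum()>8: print(" leg",lo,m.sum(),np.round(np.percentile(x[m],[3,50,97]),1),np.round(np.percentile(y[m],[3,97]),1),Z[m].min())
    t=(abs(Z-.0865)<.005)&(S<60)&(x<16)&(x>-50)&(abs(y)<90)
    print("tongue front x",np.percentile(x[t],[.5,1]),"+y end",np.percentile(y[t],[99,99.7]), "-y end",np.percentile(y[t],[.3]))
    p=(abs(Z-.0865)<.005)&(S<60)&(abs(y)<150)&(x<220)&(x>30)
    print("panel ",cv2.minAreaRect((P[p][:,:2]*1000).astype(np.float32)),np.percentile(x[p],[.2,99.8]),np.percentile(y[p],[.2,99.8]))
if __name__=="__main__":
    s=robot.observe(); d=np.load("w3.npz"); meas(d["P"],d["im"],s)
    c=cam("side"); print("side"); meas(cloud(c),c["image"],s); save("s3.png",c["image"][180:420,180:440].repeat(2,0).repeat(2,1))
E
python3 m.py
```

```text
bar z 0.2654767605834224 x [-10.97654306   0.15527986  10.94699342] y [-30.17991071  28.90045301] 19.250978469848633
 leg -0.085 44 [-4.5 -0.2  4.5] [22.4 26.5] 0.16037010396050141
 leg -0.065 73 [-5.5 -0.1  5.3] [22.1 26.8] 0.17607067395072495
 leg -0.045 142 [-5.4 -0.   5.3] [23.  26.9] 0.19591312838789404
 leg -0.024999999999999994 188 [-5.3  0.   5.6] [22.7 26.9] 0.21601557002126315
 leg -0.0049999999999999906 441 [-14.1   0.1  14.2] [ 9.2 28.8] 0.23596373945174634
tongue front x [-20.09353759 -19.96415261] +y end [45.54240691 45.66322295] -y end [-46.08544414]
panel  ((606.6153564453125, -207.21420288085938), (171.02333068847656, 204.1911163330078), 11.250411033630371) [ 30.38030651 198.71782653] [-101.74101513  100.10192051]
side
bar z 0.2658502936586577 x [-11.26004462   0.64455779  11.06370098] y [-31.67871752  23.77615867] 20.45188331604004
 leg -0.085 182 [-5.5 -1.4  4. ] [-28.3  21. ] 0.1562580262208229
 leg -0.065 251 [-5.9 -1.4  4.7] [-28.9  21.5] 0.17586336064539798
 leg -0.045 343 [-6.1 -1.7  5.1] [-29.3  20.5] 0.19585888275793856
 leg -0.024999999999999994 256 [-6.  -1.5  4.8] [-29.5  19. ] 0.21584619715354292
 leg -0.0049999999999999906 289 [-13.5  -4.2  13.9] [-30.9  -8.6] 0.23601350128674092
tongue front x [-20.27451145 -20.05693332] +y end [45.5008574  46.12016004] -y end [-48.66091539]
panel  ((606.76806640625, -207.00994873046875), (171.39710998535156, 206.37741088867188), 11.283803939819336) [ 30.37671635 198.33886039] [-103.75430134   99.95820469]
```

View pics/s3.png

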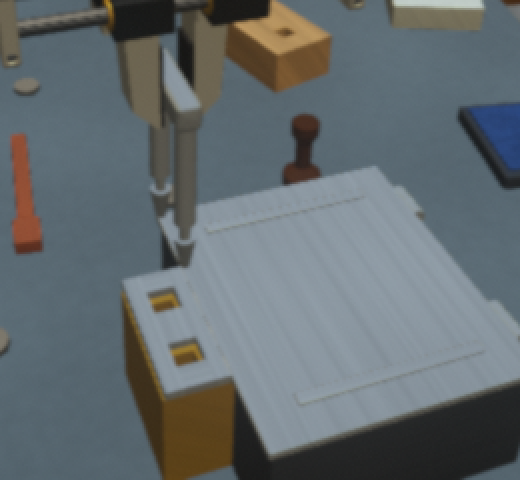

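Request:
{"fn": "move_arm", "kwargs": {
  "motion": [
    [0, 0.05, 0.3, 0, 0, 0],
    [0, 0.05, 0.5, 0, 0, 0],
    [0, 0.05, 0.65, 0, 0, 0],
    [0, 0.05, 0.73, 0, 0, 0],
    [0, 0.05, 0.77, 0, 0, 0],
    [0, 0.05, 0.77, 0, 0, 0]
  ]
}}

```text
time: 12.48
tool_pos: [0.4981, -0.2277, 0.1646]
tool_rot: [3.141, 0.0, 1.767]
contact_force: [0.3, 1.3, -1.3]
opening: 0.0139
grip_force: 50.0
```

```bash
python3 - <<'E'
from m import *
for n in("wrist","side"):
    s=robot.observe(); print(np.round(s["tool_pos"],4),np.round(s["qpos"],4),np.round(s["qvel"],3)); c=cam(n); print(n); meas(cloud(c,T_tool(s)@c["hand_eye"] if n=="wrist" else None),c["image"],s)
save("s4.png",np.concatenate([c["image"][200:420,200:330].repeat(2,0).repeat(2,1)],1))
print(robot.observe()["tool_pos"])
E
```

```text
[ 0.4981 -0.2277  0.1646] [-5.6870e-01  4.3910e-01  1.5552e+00 -1.0000e-04  1.1467e+00 -7.6450e-01] [-0.001 -0.007 -0.009  0.001  0.006  0.001]
wrist
bar z 0.18946708452195443 x [-10.87327104   0.28835652  11.02740431] y [-30.11580068  29.00392701] 4.280369281768799
 leg -0.065 66 [-5.3 -0.6  5.3] [22.3 26.8] 0.10004375343125863
 leg -0.045 140 [-5.2  0.2  5.6] [22.8 27. ] 0.11981318210763153
 leg -0.024999999999999994 189 [-5.1  0.2  5.7] [22.9 27. ] 0.13963435326378057
 leg -0.0049999999999999906 437 [-14.1  -0.2  14.1] [ 9.2 28.7] 0.1595974293785413
tongue front x [-25.05380184 -24.92589933] +y end [77.39355154 86.59596513] -y end [-26.83209305]
panel  ((608.910400390625, -206.403564453125), (165.89361572265625, 204.12615966796875), 11.187005996704102) [ 30.3993193  193.37102538] [-101.30405757  101.13776452]
[ 0.4982 -0.2278  0.1648] [-5.6870e-01  4.3880e-01  1.5550e+00 -1.0000e-04  1.1468e+00 -7.6450e-01] [ 0.001 -0.003 -0.002 -0.    -0.    -0.001]
side
bar z 0.18983308231430812 x [-10.93962887   0.99419807  10.87552354] y [-31.57097891  19.20886743] 21.18648338317871
 leg -0.065 204 [-5.9 -1.2  4.9] [-29.3  21.3] 0.10002464499943159
 leg -0.045 265 [-5.9 -1.9  4.7] [-29.2  19.6] 0.12010664434391921
 leg -0.024999999999999994 169 [-5.9 -2.   4.4] [-29.5  16.9] 0.13990071740682358
 leg -0.0049999999999999906 224 [-13.9  -4.2  14.2] [-30.7  -9. ] 0.16009571179982135
tongue front x [-25.37476402 -25.28104911] +y end [45.83884152 46.39019119] -y end [-87.39842917]
panel  ((609.6242065429688, -206.150146484375), (166.94699096679688, 206.32379150390625), 11.295917510986328) [ 30.386485   193.23941096] [-102.80316952  100.3086822 ]
[ 0.49822561 -0.2278292   0.164917  ]
```

View pics/s4.png

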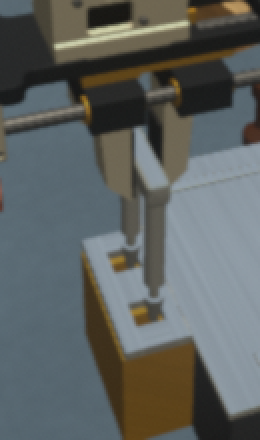

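My unit slip: 0.05 is 5 mm, where I wanted 0.5 mm. The tips are inside the windows and bearing on nothing, but about 4.6 mm too far toward the hinge, so I'll lift slightly and move back.

Request:
{"fn": "move_arm", "kwargs": {
  "motion": [
    [0, 0, -0.07, 0, 0, 0],
    [0, -0.02, -0.1, 0, 0, 0],
    [0, -0.046, -0.1, 0, 0, 0],
    [0, -0.046, -0.05, 0, 0, 0],
    [0, -0.046, 0, 0, 0, 0],
    [0, -0.046, 0, 0, 0, 0]
  ]
}}

```text
time: 13.32
tool_pos: [0.4931, -0.2283, 0.1635]
tool_rot: [-3.14, -0.001, 1.767]
contact_force: [1.4, 1.0, -0.5]
opening: 0.0136
grip_force: 50.0
```

```bash
python3 - <<'E'
from m import *
for n in("wrist","side"):
    s=robot.observe(); print(np.round(s["tool_pos"],4),np.round(s["tool_rot"],4)); c=cam(n); print(n); meas(cloud(c,T_tool(s)@c["hand_eye"] if n=="wrist" else None),c["image"],s)
save("s5.png",c["image"][280:380,230:310].repeat(6,0).repeat(6,1))
E
```

```text
[ 0.4931 -0.2283  0.1635] [-3.1405e+00 -1.0000e-03  1.7666e+00]
wrist
bar z 0.1884469512409654 x [-11.01626604   0.31961394  10.96663334] y [-30.24173256  28.99587251] 19.196971893310547
 leg -0.065 52 [-5.3 -0.3  5.2] [22.6 26.9] 0.10003086927729019
 leg -0.045 139 [-5.3  0.1  5.5] [22.9 26.9] 0.11860804541854275
 leg -0.024999999999999994 189 [-5.1  0.2  5.7] [22.8 26.9] 0.13854284061447505
 leg -0.0049999999999999906 437 [-14.    0.2  14.2] [ 9.2 28.7] 0.15865785489512688
tongue front x [-20.07439737 -19.90633858] +y end [45.97415081 46.05274486] -y end [-25.3817961]
panel  ((606.632568359375, -206.8289031982422), (171.1366729736328, 203.5490264892578), 11.240254402160645) [ 30.40516351 198.10029137] [-101.08690674  100.45566247]
[ 0.4933 -0.2284  0.1638] [-3.1409e+00 -6.0000e-04  1.7666e+00]
side
bar z 0.18886074737004513 x [-11.68788196   0.77471119  11.27820891] y [-31.656583    19.00285061] 82.13810729980469
 leg -0.065 157 [-5.9 -1.5  4.7] [-29.2  20.6] 0.1000723564496992
 leg -0.045 260 [-6.  -1.8  5.1] [-29.2  19.5] 0.11911401062391674
 leg -0.024999999999999994 170 [-5.8 -1.2  5. ] [-29.6  16.9] 0.13894498234825825
 leg -0.0049999999999999906 228 [-14.   -3.9  13.8] [-30.8  -8.6] 0.15884306790067265
tongue front x [-20.44406656 -20.3457976 ] +y end [45.00323269 46.45773632] -y end [-48.54720226]
panel  ((606.7400512695312, -206.9395751953125), (171.08670043945312, 205.65704345703125), 11.185067176818848) [ 30.30141849 197.98558216] [-103.24780962  100.14418429]
```

View pics/s5.png

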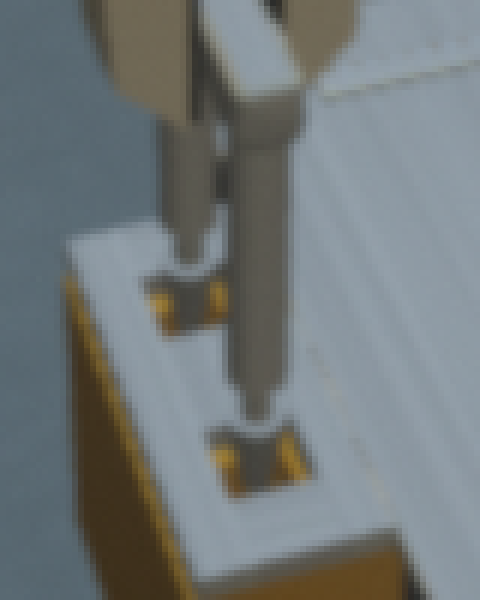

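Both legs stand centred in the two windows, and the tips are at the lock mouths. Next I descend by feel.

Request:
{"fn": "move_arm", "kwargs": {
  "motion": [
    [0, 0, 0.03, 0, 0, 0],
    [0, 0, 0.06, 0, 0, 0],
    [0, 0, 0.09, 0, 0, 0],
    [0, 0, 0.12, 0, 0, 0],
    [0, 0, 0.12, 0, 0, 0]
  ]
}}

```text
time: 14.05
tool_pos: [0.4933, -0.2284, 0.152]
tool_rot: [-3.141, -0.0, 1.766]
contact_force: [0.5, -0.0, -1.5]
opening: 0.0138
grip_force: 50.0
```

Request:
{"fn": "move_arm", "kwargs": {
  "motion": [
    [0, 0, 0.02, 0, 0, 0],
    [0, 0, 0.04, 0, 0, 0],
    [0, 0, 0.06, 0, 0, 0],
    [0, 0, 0.08, 0, 0, 0],
    [0, 0, 0.08, 0, 0, 0]
  ]
}}

```text
time: 14.68
tool_pos: [0.4933, -0.2285, 0.1441]
tool_rot: [-3.141, -0.0, 1.767]
contact_force: [0.8, -0.1, -1.1]
opening: 0.0134
grip_force: 50.0
```

Request:
{"fn": "move_arm", "kwargs": {
  "motion": [
    [0, 0, 0.02, 0, 0, 0],
    [0, 0, 0.04, 0, 0, 0],
    [0, 0, 0.06, 0, 0, 0],
    [0, 0, 0.08, 0, 0, 0],
    [0, 0, 0.1, 0, 0, 0],
    [0, 0, 0.1, 0, 0, 0]
  ]
}}

```text
time: 15.42
tool_pos: [0.4933, -0.2285, 0.1341]
tool_rot: [-3.141, -0.0, 1.767]
contact_force: [-0.2, 0.8, -0.5]
opening: 0.0134
grip_force: 50.0
```

Request:
{"fn": "move_arm", "kwargs": {
  "motion": [
    [0, 0, 0.01, 0, 0, 0],
    [0, 0, 0.02, 0, 0, 0],
    [0, 0, 0.03, 0, 0, 0],
    [0, 0, 0.03, 0, 0, 0]
  ]
}}

```text
time: 15.92
tool_pos: [0.4934, -0.2285, 0.1312]
tool_rot: [-3.141, -0.0, 1.767]
contact_force: [-0.6, 0.5, -1.5]
opening: 0.0134
grip_force: 50.0
```

Request:
{"fn": "move_arm", "kwargs": {
  "motion": [
    [0, 0, 0.01, 0, 0, 0],
    [0, 0, 0.02, 0, 0, 0],
    [0, 0, 0.03, 0, 0, 0],
    [0, 0, 0.03, 0, 0, 0]
  ]
}}

```text
time: 16.42
tool_pos: [0.4934, -0.2284, 0.1282]
tool_rot: [-3.141, -0.0, 1.767]
contact_force: [0.2, 0.8, -1.5]
opening: 0.0135
grip_force: 50.0
```

Request:
{"fn": "move_arm", "kwargs": {
  "motion": [
    [0, 0, 0.01, 0, 0, 0],
    [0, 0, 0.02, 0, 0, 0],
    [0, 0, 0.02, 0, 0, 0]
  ]
}}

```text
time: 16.8
tool_pos: [0.4934, -0.2284, 0.1262]
tool_rot: [-3.141, -0.0, 1.767]
contact_force: [-0.1, 1.8, -2.4]
opening: 0.0133
grip_force: 50.0
```

Request:
{"fn": "move_arm", "kwargs": {
  "motion": [
    [0, 0, 0.01, 0, 0, 0],
    [0, 0, 0.02, 0, 0, 0],
    [0, 0, 0.02, 0, 0, 0]
  ]
}}

```text
time: 17.18
tool_pos: [0.4935, -0.2285, 0.1245]
tool_rot: [3.141, 0.0, 1.767]
contact_force: [-0.1, 1.5, 1.2]
opening: 0.0135
grip_force: 50.0
```

Request:
{"fn": "move_arm", "kwargs": {
  "motion": [
    [0, 0, 0.01, 0, 0, 0],
    [0, 0, 0.02, 0, 0, 0],
    [0, 0, 0.02, 0, 0, 0]
  ]
}}

```text
time: 17.55
tool_pos: [0.4937, -0.2286, 0.1228]
tool_rot: [3.141, 0.001, 1.766]
contact_force: [-0.8, 1.6, 4.6]
opening: 0.0137
grip_force: 50.0
```

Request:
{"fn": "move_arm", "kwargs": {
  "motion": [
    [0, 0, 0.01, 0, 0, 0],
    [0, 0, 0.02, 0, 0, 0],
    [0, 0, 0.02, 0, 0, 0]
  ]
}}

```text
time: 17.92
tool_pos: [0.4938, -0.2287, 0.121]
tool_rot: [3.14, 0.001, 1.767]
contact_force: [0.5, 0.9, 6.1]
opening: 0.0134
grip_force: 50.0
```

Request:
{"fn": "move_arm", "kwargs": {
  "motion": [
    [0, 0, 0.01, 0, 0, 0],
    [0, 0, 0.015, 0, 0, 0],
    [0, 0, 0.015, 0, 0, 0]
  ]
}}

```text
time: 18.3
tool_pos: [0.494, -0.2288, 0.1198]
tool_rot: [3.14, 0.001, 1.767]
contact_force: [-1.1, 1.6, 8.4]
opening: 0.0132
grip_force: 50.0
```

Request:
{"fn": "move_arm", "kwargs": {
  "motion": [
    [0, 0, 0.01, 0, 0, 0],
    [0, 0, 0.015, 0, 0, 0],
    [0, 0, 0.015, 0, 0, 0]
  ]
}}

```text
time: 18.68
tool_pos: [0.4941, -0.2289, 0.1185]
tool_rot: [3.14, 0.002, 1.767]
contact_force: [0.1, 2.7, 8.8]
opening: 0.0136
grip_force: 50.0
```

Request:
{"fn": "move_arm", "kwargs": {
  "motion": [
    [0, 0, 0.01, 0, 0, 0],
    [0, 0, 0.015, 0, 0, 0],
    [0, 0, 0.015, 0, 0, 0]
  ]
}}

```text
time: 19.05
tool_pos: [0.4942, -0.2289, 0.117]
tool_rot: [3.14, 0.002, 1.766]
contact_force: [0.2, 2.1, 9.8]
opening: 0.0138
grip_force: 50.0
```

Request:
{"fn": "move_arm", "kwargs": {
  "motion": [
    [0, 0, 0.01, 0, 0, 0],
    [0, 0, 0.015, 0, 0, 0],
    [0, 0, 0.015, 0, 0, 0]
  ]
}}

```text
time: 19.42
tool_pos: [0.494, -0.2286, 0.115]
tool_rot: [3.14, 0.001, 1.767]
contact_force: [0.2, 2.3, 5.1]
opening: 0.0134
grip_force: 50.0
```

Request:
{"fn": "move_arm", "kwargs": {
  "motion": [
    [0, 0, 0.01, 0, 0, 0],
    [0, 0, 0.01, 0, 0, 0]
  ]
}}

```text
time: 19.68
tool_pos: [0.4931, -0.2286, 0.1127]
tool_rot: [-3.141, -0.0, 1.767]
contact_force: [0.3, 0.3, -1.0]
opening: 0.0136
grip_force: 50.0
```

Request:
{"fn": "move_arm", "kwargs": {
  "motion": [
    [0, 0, 0.005, 0, 0, 0],
    [0, 0, 0.01, 0, 0, 0],
    [0, 0, 0.01, 0, 0, 0]
  ]
}}

```text
time: 20.05
tool_pos: [0.4933, -0.2285, 0.1121]
tool_rot: [-3.141, -0.0, 1.766]
contact_force: [1.3, 0.0, -1.4]
opening: 0.0135
grip_force: 50.0
```

Request:
{"fn": "move_arm", "kwargs": {
  "motion": [
    [0, 0, 0.004, 0, 0, 0],
    [0, 0, 0.004, 0, 0, 0]
  ]
}}

```text
time: 20.3
tool_pos: [0.4934, -0.2285, 0.1119]
tool_rot: [-3.142, 0.0, 1.767]
contact_force: [-0.4, -0.9, -2.3]
opening: 0.0135
grip_force: 50.0
```

Request:
{"fn": "move_arm", "kwargs": {
  "motion": [
    [0, 0, 0.005, 0, 0, 0],
    [0, 0, 0.005, 0, 0, 0]
  ]
}}

```text
time: 20.55
tool_pos: [0.4935, -0.2285, 0.1116]
tool_rot: [3.141, 0.0, 1.767]
contact_force: [0.2, 1.0, 0.3]
opening: 0.0138
grip_force: 50.0
```

Request:
{"fn": "move_arm", "kwargs": {
  "motion": [
    [0, 0, 0.005, 0, 0, 0],
    [0, 0, 0.005, 0, 0, 0]
  ]
}}

```text
time: 20.8
tool_pos: [0.4936, -0.2286, 0.1114]
tool_rot: [3.141, 0.001, 1.767]
contact_force: [-1.1, 1.8, 5.6]
opening: 0.0137
grip_force: 50.0
```

Request:
{"fn": "move_arm", "kwargs": {
  "motion": [
    [0, 0, 0.005, 0, 0, 0],
    [0, 0, 0.005, 0, 0, 0]
  ]
}}

```text
time: 21.05
tool_pos: [0.4938, -0.2286, 0.1113]
tool_rot: [3.141, 0.001, 1.767]
contact_force: [-0.7, 2.1, 8.2]
opening: 0.0135
grip_force: 50.0
```

Request:
{"fn": "move_arm", "kwargs": {
  "motion": [
    [0, 0, 0.004, 0, 0, 0],
    [0, 0, 0.004, 0, 0, 0]
  ]
}}

```text
time: 21.3
tool_pos: [0.4939, -0.2286, 0.1113]
tool_rot: [3.14, 0.001, 1.767]
contact_force: [-2.1, 2.5, 10.3]
opening: 0.0132
grip_force: 50.0
```

Request:
{"fn": "move_arm", "kwargs": {
  "motion": [
    [0, 0, 0.005, 0, 0, 0],
    [0, 0, 0.005, 0, 0, 0]
  ]
}}

```text
time: 21.55
tool_pos: [0.494, -0.2286, 0.1112]
tool_rot: [3.14, 0.001, 1.767]
contact_force: [-2.1, 3.1, 13.5]
opening: 0.0138
grip_force: 50.0
```

Request:
{"fn": "move_arm", "kwargs": {
  "motion": [
    [0, 0, -0.01, 0, 0, 0],
    [0, 0, -0.03, 0, 0, 0],
    [0, 0, -0.045, 0, 0, 0],
    [0, 0, -0.045, 0, 0, 0]
  ]
}}

```text
time: 22.05
tool_pos: [0.4932, -0.2284, 0.1134]
tool_rot: [-3.141, -0.001, 1.766]
contact_force: [0.5, -0.2, -3.2]
opening: 0.0138
grip_force: 50.0
```

Request:
{"fn": "move_arm", "kwargs": {
  "motion": [
    [0, 0, -0.006, 0, 0, 0],
    [0, 0, -0.006, 0, 0, 0]
  ]
}}

```text
time: 22.3
tool_pos: [0.493, -0.2283, 0.1137]
tool_rot: [-3.14, -0.001, 1.767]
contact_force: [1.3, -1.2, -10.2]
opening: 0.0136
grip_force: 50.0
```

The pull test shows it is held about 2.4 mm above the bottom. I'll seat it again and let go.

Request:
{"fn": "move_arm", "kwargs": {
  "motion": [
    [0, 0, 0.01, 0, 0, 0],
    [0, 0, 0.025, 0, 0, 0],
    [0, 0, 0.035, 0, 0, 0],
    [0, 0, 0.04, 0, 0, 0],
    [0, 0, 0.04, 0, 0, 0]
  ]
}}

```text
time: 22.92
tool_pos: [0.4938, -0.2287, 0.1114]
tool_rot: [3.14, 0.001, 1.767]
contact_force: [-0.7, 1.6, 4.2]
opening: 0.0135
grip_force: 50.0
```

Request:
{"fn": "move_arm", "kwargs": {
  "motion": [
    [0, 0, 0, 0, 0, 0],
    [0, 0, 0, 0, 0, 0],
    [0, 0, 0, 0, 0, 0],
    [0, 0, 0, 0, 0, 0]
  ],
  "fingers": 0.1
}}

```text
time: 23.42
tool_pos: [0.4934, -0.2285, 0.1105]
tool_rot: [-3.141, -0.0, 1.767]
contact_force: [-0.5, 0.2, -0.3]
opening: 0.0481
grip_force: 0.0
```

Request:
{"fn": "move_arm", "kwargs": {
  "motion": [
    [0, 0, -0.15, 0, 0, 0],
    [0, 0, -0.4, 0, 0, 0],
    [0, 0, -0.7, 0, 0, 0],
    [0, 0, -1, 0, 0, 0],
    [0, 0, -1, 0, 0, 0]
  ]
}}

```text
time: 24.05
tool_pos: [0.4947, -0.2292, 0.214]
tool_rot: [3.137, 0.004, 1.767]
contact_force: [1.0, 0.3, -0.0]
opening: 0.0503
grip_force: 0.0
```

```bash
python3 - <<'E'
from m import *
s=robot.observe()
c=cam("wrist");P=cloud(c,T_tool(s)@c["hand_eye"])
d=P[...,:2]-[.4935,-.2285]; m=(np.hypot(d[...,0],d[...,1])<.04)&(P[...,2]>.11)&(P[...,2]<.16)
print(np.percentile(P[m][:,2],[50,90]),m.sum())
c=cam("side"); save("s6.png",c["image"][120:420,60:460].repeat(2,0)[:600].repeat(2,1)[:,:800])
E
```

```text
[0.13615561 0.13705608] 1154
```

View pics/s6.png

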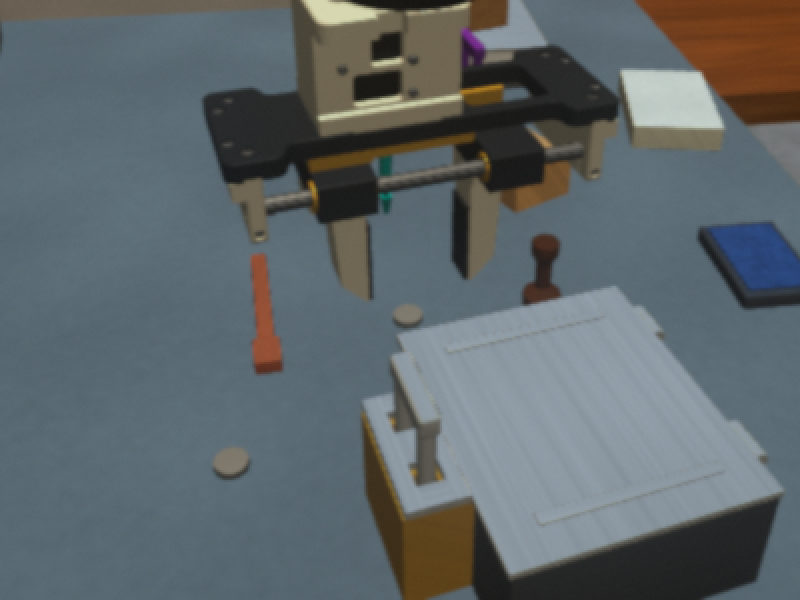

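The shackle sits home in the lock at (415,420), its top at 136 mm. The lid is shut, the gripper is clear, and the bystanders in view are untouched.

```bash
python3 -c "
from cell import robot
print(robot.hand_in())"
```

```text
the job is handed in; nothing more can be done
None
```

Job handed in at about 24 s: the lid is shut, and the steel shackle was pressed past the pawls, felt on the bottom, held in a pull test and released; the highest force I read was about 14 N.

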